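Lock the heel clamp of a shoe jig through its L-slot

TASK

Clamp the shoe that stands on the jig: with the fingertips, push the red pin along the long leg of its L-shaped slot all the way to the corner, which slides the yellow heel pad up to the shoe, then push it sideways fully home to the end of the short leg, where it locks. Only push the pin, do not pull it up, and leave everything else on the bench where it is.

Things in the scene. Friction and masses are not known exactly. Their poses are not given: they have to be found in the camera images.
- jig: Shoe jig, fixed to the bench: plywood board (x -150 to 420, y -170 to 70, 12 mm thick) with a flat aluminium cover plate (x -130 to 62, y -100 to 50 mm, top 34 mm above the bench; 3 mm screw heads at its corners). Origin: on the bench under the slot's corner. x runs along the long leg from start to corner and on to the shoe, z up; the short leg runs from the corner along -y.
- pin: Upright red pin, 18 mm wide, top 39 mm above the cover plate, on a greased foot disc (68 mm wide) captive under the plate with 4 mm of vertical play. Origin: pin's axis, underside of the foot, 12 mm above the bench. About 0.3 kg, slides at 1 to 4 N, rocks up to 3 degrees, stays where it is left. The slot is 24 mm wide: 3 mm play to each side of the pin.
- slot_start (a point): Middle line of the slot at the far end of the long leg, at the height of the cover plate's top; 83 mm from the corner. The pin starts 1 to 33 mm from here towards the corner.
- slot_corner (a point): Middle line of the slot at the corner, at the cover plate's top. The pin's axis can go 3 mm beyond this point before it meets the slot's end wall.
- slot_end (a point): Middle line of the slot near the blind end of the short leg, at the cover plate's top; 50 mm from the corner. The pin's axis can go 3 mm beyond this point, where it meets the end wall: that is fully home.
- heel_pad (a joint): Travel of the yellow heel pad along the jig's x towards the shoe, in m: near 0 when open, 0.040 when the pin is at the corner, 0.043 at most. The pin's foot pushes it, under the cover plate, over the last 40 mm of the long leg; friction about 1.2 N, stays where it is left.
- pad_top (a point): Middle of the heel pad's upper edge, 78 mm above the bench; the pad (20 mm thick, 76 mm wide) starts 70 mm (open) or 110 mm (closed) from the jig's origin along x. The black and green shoe before it is fixed to the jig: heel 136, toe 400 mm along x, top 115 mm above the bench.
- spool: Orange thread spool, 40 mm wide, 50 mm tall, standing on the jig's board; bystander, origin at its underside.
- screwdriver: Screwdriver, 160 mm long, lying on the jig's board beside the shoe; bystander.
- shoe: Loose red sports shoe, 265 mm long, 95 mm tall, on the bench to the robot's left; bystander, origin under the heel.
- glue_tin: Tin with a yellow label, 80 mm wide, 110 mm tall, on the robot's right; bystander, origin at its underside.
- tape: Blue ring of tape, 100 mm wide, 25 mm tall, lying on the robot's right; bystander.
- sanding_block: Cork sanding block, 70 x 110 x 35 mm, on the robot's right; bystander.
Not all that is in view belongs to the job. Of the things like the pin, leave any that is brown, green or turquoise; of the rest the smaller one is meant.

How it is judged:
On the way, in this order (a step that is already met when the one before it is completed fails the run):
1. the pin is at the corner and the heel pad is up to the shoe (x of pin in the frame of jig above -0.005 m and value of joint heel_pad above 0.0345 m), for 0.1 s.
2. the pin is at the end of the short leg (y of pin in the frame of jig below -0.046 m), for 0.2 s.
At the end, for the whole second after the job is handed in: The pin rests in the short leg within 7 mm of its blind end (at least 46 mm from the long leg's middle line), down on its foot, and the heel pad has travelled at least 34.5 mm to the shoe and stays there (all of step 1 and x of pin in the frame of jig below 0.006 m and y of pin in the frame of jig below -0.046 m and z of pin in the frame of jig below 0.0145 m and linear speed of pin below 0.01 m/s); the robot touches nothing.
It fails at once if the pin is pulled up by more than 3.2 mm (z of pin in the frame of jig above 0.0152 m).
It fails at once if a bystander is moved by more than 15 mm (distance of any of spool, screwdriver, shoe, glue_tin, tape, sanding_block from where it was at the start of the episode above 0.015 m).
It also fails if it takes over 48 s, if anything falls off the work surface, if the arm or the gripper's body presses on something with over 40 N, if the wrist force passes 120 N, or if a joint passes its speed limit or range.

ROBOT

A 7-joint arm with a two-finger parallel gripper is mounted at the origin on the work surface. World frame = base frame: x ahead of the robot, y to its left, z up, the work surface at z = 0. Lengths are in m, angles in rad, forces in N, time in s.
With the tool pointing down it reaches from about 0.425 to 0.925 m from the base axis. Payload 6.8 kg.
Tool frame: the origin (TCP) lies midway between the tips of the shut fingers; the grasp point (between the pads) lies 19 mm behind it; z points along the fingers, y is the line along which they close (so a half turn about z gives the same grasp; the last joint's range is limited). The gripper opens to 85 mm and grips with 20 to 120 N. Pads are 22 mm wide; open, the fingers measure 114 mm over their backs; the gripper's body (76 mm by 85 mm) begins 54 mm behind the grasp point. The pads swing forward as they close: fully open they stand 13 mm farther back than shut.
Start: joints at [-1.367, 0.477, 0.022, 1.555, -0.011, 1.109, -0.083], TCP at [0.207, 0.642, 0.231] pointing down, gripper open.
Joint ranges: [-2.96, 2.96], [-0.34, 2.1], [-1.41, 1.46], [0.24, 2.44], [-1.37, 4.51], [0.17, 1.92], [-2.96, 2.96]. Speed limits (rad/s): [2.39, 2.39, 3.14, 3.14, 3.14, 3.14, 3.14].

INTERFACE

Orientations are given as a rotation vector (axis times angle).
In Python, from bench import r gives the robot as it stands. The module is installed in compiled form; this text tells all that it offers.
- The arm moves only by the tool apply_moves, never from a script. Its argument "rows" is a list of rows, each a list of 6 numbers: the shift along the tool's x, y, z scaled (see below), then the turn, a rotation vector about the tool's x, y, z scaled (see below). A call has 1 to 5 rows; each row is the pose to reach, as a shift and turn from the pose commanded when the call began, along the tool's axes at that moment; what a row does not reach only later rows make up. The controller multiplies each number of a shift by 0.25 m and each number of a turn by 90 degrees. A row lasts 1/8 s, in which the tool goes at most 62.5 mm and 10.7 degrees, less where a joint would pass 70% of its speed; a pose out of reach is approached as far as the arm can. A call with a number of a shift or a turn outside -1 to 1 is refused whole. A call with a gripper value outside its range is refused whole. "claw" is the opening, from 0 (shut) to 1 (fully open), set as the call begins (left out, the last holds). The fingers move at their own pace and stop on an object; "newtons" is the grip in N (left out, the last holds). Time passes only in rows, so rows that repeat a pose let the fingers close. It gives the time, the measured TCP pose, the force, the opening and the grip force at its end, in the units of the state.
- r.get_obs(): the state, without advancing time (a new reading comes with each control period).
- r.grab_frame(name): name is "scene" or "top" or "wrist"; returns a dict with "pixels" (420x560x3 uint8, red, green, blue), "intrinsics" (3x3 intrinsics, pixels), "dist" ([k1, k2, p1, p2, k3] as OpenCV has them; the pictures are not rectified), "eye" and "attitude" of the camera in the world. Camera axes: x right, y up, looking along -z (the intrinsics and any distortion apply to the point x, -y, -z); pixel columns grow to the right and rows downward; lengths in m; the calibration is good to about 2 mm. A picture is of the moment at which its call begins. There is no depth.
- r.hand_in(): hands the job in; it is judged then, once.
Trained networks look in a picture, given as the dict that the camera call returned (one of the last four; its "shot" number tells which), for a name from the list of things; names that differ only in an ending like _2 or _b are one class to them, and where a whole thing is asked for, a point or a joint stands for the part that bears it (a point fixed in the world has none). Each returns a list of dicts, best first, with "conf" (0 to 1); they miss things now and then, are a little off and sometimes report something else, mostly with a low value. They report only what shows in the picture. A call takes as long as a camera call. They do not tell look-alikes from the thing itself.
- r.search_frame(picture, thing): "rect" ([left, top, width, height] in pixels, round what is visible of it).
- r.outline_of(picture, thing): "pixels" (420x560 bool, what is visible of it) and "rect" ([left, top, width, height] in pixels, round what is visible of it).
- r.landmark_of(picture, thing): "point" ([column, row] in pixels: a listed point, or the origin of a listed thing).
The state is a dict: "clock": time; "joints": joint angles; "qvel": joint speeds; "tau": joint torques, N m; "tcp_pos": TCP position; "orientation": TCP orientation; "contact_force": force on the tool from outside, world axes, zero at the start; "moment": the same for the moment, N m; "grip_width": finger opening in m; "gripper_force": force on a finger pad.
Only numpy, scipy, OpenCV 4.12 (cv2) and the standard library are available. Lean on these libraries where they do the work, as an engineer would, in place of code of your own. Each camera call takes 0.05 s, during which the arm holds its last target. There are 200 camera calls.

## Working session

There is one attempt and no reset: what is moved stays moved. The work goes in short steps, Python scripts to look and compute and a tool call to move; the robot and the scene stay as the last step left them, time stands still between calls to the robot, and variables do not carry over. Pictures are saved under pics/ and viewed, at most 10 in all, crops included, and the job is handed in when it is done.

Besides the shell and the picture viewer there is one more tool, called after "Emit:" by a JSON object that holds its "op" and its "data". apply_moves: Moves the arm, as the interface text tells. Its arguments: {"type":"object","properties":{"rows":{"type":"array","items":{"type":"array","items":{"type":"number"}}},"claw":{"type":"number"},"newtons":{"type":"number"}},"required":["rows"]}

```bash
mkdir -p pics; cat > h.py <<'E'
import numpy as np, cv2
from bench import r
from scipy.spatial.transform import Rotation as R
def att(a):
    a=np.array(a,float)
    if a.shape==(3,3): return a
    if a.size==3: return R.from_rotvec(a).as_matrix()
    raise Exception(a)
def ray(p,uv):
    K=np.array(p["intrinsics"],float)
    n=cv2.undistortPoints(np.array([[uv]],float),K,np.array(p["dist"],float))[0,0]
    d=att(p["attitude"])@np.array([n[0],-n[1],-1.0]); return np.array(p["eye"],float),d
def at_z(p,uv,z):
    e,d=ray(p,uv); return e+d*(z-e[2])/d[2]
def proj(p,X):
    c=att(p["attitude"]).T@(np.array(X,float)-np.array(p["eye"])); c=np.array([c[0],-c[1],-c[2]])
    return cv2.projectPoints(c[None],np.zeros(3),np.zeros(3),np.array(p["intrinsics"],float),np.array(p["dist"],float))[0][0,0]
def save(p,n,crop=None,s=1):
    im=p["pixels"][:,:,::-1]
    if crop: x,y,w,h=crop; im=im[y:y+h,x:x+w]
    cv2.imwrite("pics/"+n,cv2.resize(im,None,fx=s,fy=s,interpolation=cv2.INTER_CUBIC))
E
python3 - <<'E'
from h import *
np.set_printoptions(precision=4,suppress=True)
print(r.get_obs())
for n in("scene","top"):
    p=r.grab_frame(n); save(p,n+"0.png")
    print(n,p["eye"],p["attitude"])
    for t in("pin","jig","slot_start","slot_corner","slot_end","pad_top"):
        print(t,[(np.round(q["point"],1),round(q["conf"],2)) for q in r.landmark_of(p,t)][:4])
    print([(q["rect"],q["conf"]) for q in r.search_frame(p,"pin")])
E
```

```text
{'clock': 0.0, 'joints': array([-1.3671,  0.4778,  0.0224,  1.5565, -0.0115,  1.1093, -0.0831]), 'qvel': array([ 0.0008,  0.    , -0.0012, -0.0014,  0.0018, -0.0016,  0.0005]), 'tau': array([  0.0004, -59.6455,   1.6082, -28.1198,   0.0125,   0.0094,
        -0.    ]), 'tcp_pos': array([0.2069, 0.6419, 0.2303]), 'orientation': array([-0.4878, -3.1033,  0.0028]), 'contact_force': array([0.355 , 0.7059, 0.4958]), 'moment': array([-0.0321, -0.0266, -0.0078]), 'gripper_force': 0.0, 'grip_width': 0.08532605409821943}
scene [ 1.12   -0.8743  1.1378] [0.7536 0.1969 0.5235]
pin [(array([139.8, 274.3]), 0.88), (array([238.4, 293.2]), 0.77), (array([228.7, 236. ]), 0.62), (array([187.1, 275.2]), 0.6)]
jig [(array([253.1, 280.8]), 0.62), (array([164.3, 377.9]), 0.15)]
slot_start [(array([235. , 291.7]), 0.64), (array([253.6, 270.9]), 0.29)]
slot_corner [(array([250.3, 272. ]), 0.96)]
slot_end [(array([264.7, 280.1]), 0.86)]
pad_top [(array([279. , 247.8]), 0.76)]
[([185.5, 204.9, 25.2, 27.3], 0.94), ([168.7, 252.6, 34.6, 38.3], 0.92), ([213.8, 219.7, 26.8, 30.5], 0.83), ([123.6, 248.4, 38.1, 41.7], 0.8), ([231.2, 275.8, 17.1, 26.7], 0.52)]
top [0.2552 0.0042 1.7216] [ 0.1474 -0.1542 -1.5385]
pin [(array([355.4, 241.7]), 0.97), (array([301.8, 235.9]), 0.74), (array([300. , 264.7]), 0.66), (array([367.3, 276.6]), 0.65)]
jig [(array([329.9, 196.3]), 0.88)]
slot_start [(array([304.6, 180.6]), 0.71), (array([353.2, 192. ]), 0.6)]
slot_corner [(array([327.2, 188.3]), 0.67)]
slot_end [(array([330.1, 182.1]), 0.76), (array([354.8, 192.2]), 0.72)]
pad_top [(array([305.5, 181.2]), 0.84)]
[([294.6, 225.0, 21.0, 25.1], 0.84), ([290.2, 258.3, 17.9, 19.5], 0.84), ([354.9, 262.7, 29.0, 25.4], 0.76), ([343.8, 227.9, 22.4, 27.4], 0.68), ([337.9, 192.0, 18.5, 6.9], 0.58)]
```

View pics/scene0.png

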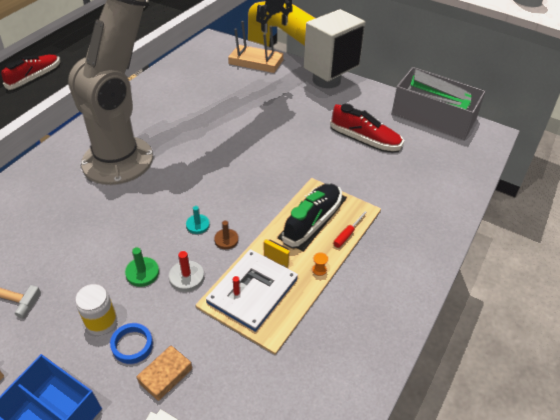

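View pics/top0.png

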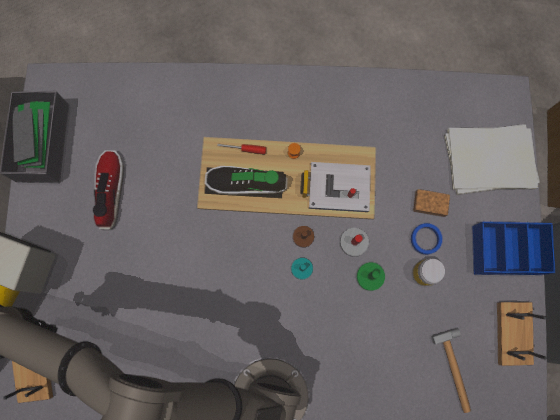

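The scene view has the red pin in the slot at (236,286). The look-alikes are red on a grey disc (185,268), brown (227,235), turquoise (197,220) and green (140,268). In the top view the slot pin is at (353,192) and the larger red one at (357,240). The jig is the board, with its x axis pointing image-left and its −y pointing image-up. I choose the smaller red pin standing in the slot, and fit the jig's pose from the board outline next.

```bash
python3 - <<'E'
from h import *
from scipy.optimize import least_squares
np.set_printoptions(precision=4,suppress=True)
P={n:r.grab_frame(n) for n in("scene","top")}
C=np.array([[-.15,-.17],[.42,-.17],[.42,.07],[-.15,.07]])
obs=[]
g0=None
for n,p in P.items():
    im=cv2.cvtColor(np.ascontiguousarray(p["pixels"]),cv2.COLOR_RGB2HSV)
    o=r.outline_of(p,"jig"); m=o[0]["pixels"].astype(np.uint8); 
    h=cv2.convexHull(np.vstack(cv2.findContours(m,0,2)[0]))
    for eps in np.arange(2,30,1.):
        q=cv2.approxPolyDP(h,eps,True)[:,0]
        if len(q)<=4: break
    print(n,o[0]["conf"],o[0]["rect"],q.tolist(),eps)
    W=np.array([at_z(p,x.astype(float),.012) for x in q]); print(W[:,:2], np.linalg.norm(np.roll(W,-1,0)-W,axis=1))
p=P["scene"]; save(p,"crop.png",(180,220,140,120),5)
for n,uvs in (("scene",[(236,279)]),("top",[(352,190)])):
    for uv in uvs: print(n,at_z(P[n],uv,.073))
for n,u in(("scene",((250.3,272),(264.7,280.1))),("top",((327.2,188.3),(330.1,182.1)))):
    print(n,[at_z(P[n],x,.034)[:2] for x in u])
E
```

```text
scene 0.65 [195.1, 180.6, 183.9, 170.6] [[312, 178], [378, 212], [274, 353], [196, 303]] 5.0
[[ 0.5868  0.2497]
 [ 0.8222  0.2236]
 [ 0.8026 -0.3303]
 [ 0.5629 -0.3137]] [0.2368 0.5542 0.2402 0.5638]
top 0.7 [198.8, 137.5, 177.3, 81.0] [[204, 138], [373, 147], [374, 217], [198, 208]] 3.0
[[ 0.8196  0.2377]
 [ 0.805  -0.3217]
 [ 0.5698 -0.3222]
 [ 0.5836  0.2445]] [0.5596 0.2352 0.5668 0.2361]
scene [ 0.6337 -0.2344  0.073 ]
top [ 0.6425 -0.2418  0.073 ]
scene [array([ 0.6346, -0.1728]), array([ 0.6799, -0.1752])]
top [array([ 0.6549, -0.1679]), array([ 0.6755, -0.1771])]
```

View pics/crop.png

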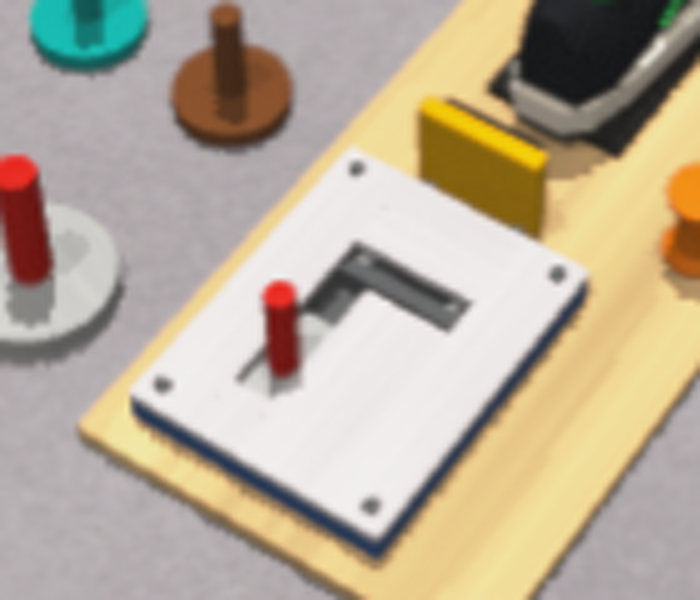

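The crop shows the red pin at crop (281,330), top (281,290), standing in the slot, with the L running to the corner at (355,255) and the short leg to (455,315). It is the smaller red pin, so the choice holds. Next I fit the pose.

```bash
cat > fit.py <<'E'
from h import *
from scipy.optimize import least_squares
np.set_printoptions(precision=4,suppress=True)
P={n:r.grab_frame(n) for n in("scene","top")}
a=[(420,70,12,312,178),(420,-170,12,378,212),(-150,-170,12,274,353),(-150,70,12,198,303),
 (62,50,34,250.4,250),(62,-100,34,297.4,275),(-130,-100,34,255.6,329),(-130,50,34,206.6,300),(12,12,34,251,268.6)]
b=[(420,-170,12,203.5,138),(-150,-170,12,376,148),(-150,70,12,374.5,217),(420,70,12,198,208.5)]
def w(s,X):
    X=np.array(X)/1000.; c,q=np.cos(s[2]),np.sin(s[2]); return np.array([s[0]+c*X[0]-q*X[1],s[1]+q*X[0]+c*X[1],X[2]])
f=lambda s:np.concatenate([proj(P[n],w(s,v[:3]))-v[3:] for n,l in(("scene",a),("top",b)) for v in l])
s=least_squares(f,[.64,-.17,1.57],loss="soft_l1").x
print("jig",s,f(s).reshape(-1,2).round(1).tolist())
for n,uv in(("scene",(236.2,278)),("top",(352,190))):
    X=at_z(P[n],uv,.073)[:2]-s[:2]; c,q=np.cos(s[2]),np.sin(s[2]); print("pin in jig",n,c*X[0]+q*X[1],-q*X[0]+c*X[1])
np.save("jig.npy",s)
for X in((-83,0,34),(0,0,34),(0,-50,34)): print(w(s,X))
o=r.get_obs(); print(R.from_rotvec(o["orientation"]).as_matrix())
E
python3 fit.py
```

```text
jig [ 0.6411 -0.1752  1.5409] [[-1.3, 0.2], [2.6, -3.1], [1.5, 0.8], [-3.1, 3.3], [-0.6, 0.1], [0.3, -0.2], [-0.2, -0.5], [-1.2, -0.5], [-0.2, -0.0], [0.0, -1.2], [-0.5, -1.4], [-0.2, 1.0], [-0.7, -0.6]]
pin in jig scene -0.05666191203318712 0.007017972449427205
pin in jig top -0.066565022403805 -0.003334302621086812
[ 0.6386 -0.2582  0.034 ]
[ 0.6411 -0.1752  0.034 ]
[ 0.6911 -0.1767  0.034 ]
[[-0.9518  0.3068 -0.    ]
 [ 0.3068  0.9518 -0.    ]
 [ 0.     -0.     -1.    ]]
```

Emit:
{"op": "apply_moves", "data": {"rows": [[-0.2,-0.1,0,0,0,-0.05],[-0.4,-0.2,0,0,0,-0.1],[-0.6,-0.33,0,0,0,-0.15],[-0.8,-0.44,0,0,0,-0.18],[-0.97,-0.53,0,0,0,-0.18]], "claw": 0}}

```text
clock: 1.72
tcp_pos: [0.3989, 0.4399, 0.2316]
orientation: [0.047, 3.141, 0.0]
contact_force: [-0.1, -0.2, -0.3]
grip_width: -0.0002
gripper_force: 0.0
```

Emit:
{"op": "apply_moves", "data": {"rows": [[-0.83,-0.94,0,0,0,0],[-0.83,-0.94,0,0,0,0],[-0.83,-0.94,0,0,0,0],[-0.83,-0.94,0,0,0,0],[-0.83,-0.94,0,0,0,0]]}}

```text
clock: 2.35
tcp_pos: [0.5984, 0.2003, 0.2316]
orientation: [0.045, 3.141, 0.001]
contact_force: [1.4, 1.3, 0.2]
grip_width: -0.0002
gripper_force: 0.0
```

Emit:
{"op": "apply_moves", "data": {"rows": [[-0.1,-1,0,0,0,0],[-0.1,-1,0,0,0,0],[-0.1,-1,0,0,0,0],[-0.1,-1,0,0,0,0],[-0.1,-1,0,0,0,0]]}}

```text
clock: 2.98
tcp_pos: [0.6145, -0.0565, 0.2317]
orientation: [0.062, 3.14, -0.005]
contact_force: [-0.4, -0.5, 0.3]
grip_width: 0.0001
gripper_force: 0.0
```

Emit:
{"op": "apply_moves", "data": {"rows": [[-0.11,-0.96,0.2,0,0,0],[-0.11,-0.96,0.2,0,0,0],[-0.11,-0.96,0.2,0,0,0],[-0.11,-0.96,0.2,0,0,0],[-0.11,-0.96,0.2,0,0,0]]}}

```text
clock: 3.6
tcp_pos: [0.6332, -0.2955, 0.1799]
orientation: [-0.058, -3.138, 0.005]
contact_force: [-0.0, 0.1, 0.8]
grip_width: 0.0004
gripper_force: 0.0
```

```bash
python3 - <<'E'
from h import *
np.set_printoptions(precision=4,suppress=True)
p=r.grab_frame("wrist"); save(p,"w1.png"); o=r.get_obs(); print(o["tcp_pos"],o["orientation"],p["eye"],p["attitude"])
print([(q["rect"],q["conf"]) for q in r.search_frame(p,"pin")])
for t in("slot_start","slot_corner","slot_end"): print(t,[(np.array(q["point"]),at_z(p,q["point"],.034),q["conf"]) for q in r.landmark_of(p,t)][:2])
E
```

```text
[ 0.6345 -0.2915  0.1804] [-0.0516 -3.1397  0.0005] [ 0.5676 -0.2923  0.3215] [-0.2117 -0.1989  1.5243]
[([309.5, 192.2, 59.6, 32.0], 0.97), ([452.2, 18.4, 95.5, 74.1], 0.59), ([266.7, 0.0, 100.9, 93.5], 0.55)]
slot_start [(array([326.2, 200.3]), array([ 0.6343, -0.2527,  0.034 ]), 0.62)]
slot_corner [(array([405.1, 202.6]), array([ 0.6393, -0.1759,  0.034 ]), 0.76), (array([403.7, 247.4]), array([ 0.6859, -0.174 ,  0.034 ]), 0.49)]
slot_end [(array([403.6, 248.5]), array([ 0.6871, -0.1741,  0.034 ]), 0.76)]
```

View pics/w1.png

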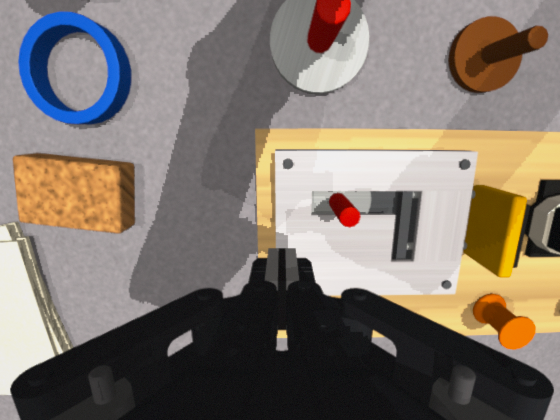

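The wrist view shows the pin top at (350,217) and base near (333,200), the slot's corner at (405,203) and its short end at (404,250). The network's corner agrees with the jig fit within 2 mm.

```bash
python3 - <<'E'
from h import *
np.set_printoptions(precision=4,suppress=True)
p=r.grab_frame("wrist")
print("pintop",at_z(p,(350,217),.073),"base",at_z(p,(333,200),.034))
for n,uv in(("start wall",(312,203)),("outer corner",(422,191)),("short end",(403,261)),("slot near left",(312,192)),("slot far left",(312,214))): print(n,at_z(p,uv,.034))
print(proj(p,r.get_obs()["tcp_pos"]))
E
```

```text
pintop [ 0.6439 -0.2282  0.073 ] base [ 0.6378 -0.2365  0.034 ]
start wall [ 0.6403 -0.2568  0.034 ]
outer corner [ 0.631  -0.1498  0.034 ]
short end [ 0.7043 -0.1626  0.034 ]
slot near left [ 0.6294 -0.2568  0.034 ]
slot far left [ 0.6513 -0.2568  0.034 ]
[280.4043 265.4578]
```

```bash
python3 - <<'E'
from h import *
np.set_printoptions(precision=4,suppress=True)
p=r.grab_frame("wrist"); o=r.get_obs(); print(o["tcp_pos"],o["orientation"],p["eye"],p["attitude"],o["qvel"])
for t in("slot_start","slot_corner","slot_end","pin"): print(t,[(np.array(q["point"]),at_z(p,q["point"],.034),q["conf"]) for q in r.landmark_of(p,t)][:2])
m=r.outline_of(p,"pin")[0]; print(m["rect"],m["conf"])
hsv=cv2.cvtColor(np.ascontiguousarray(p["pixels"]),cv2.COLOR_RGB2HSV)
red=cv2.inRange(hsv,(0,150,60),(8,255,255))|cv2.inRange(hsv,(172,150,60),(180,255,255))
n,l,st,c=cv2.connectedComponentsWithStats(red); print([s.tolist() for s in st[1:] if s[4]>60])
save(p,"w2.png",(250,120,240,190),3.3)
E
```

```text
[ 0.6362 -0.2874  0.1817] [0.0412 3.1406 0.0012] [ 0.5703 -0.285   0.323 ] [-0.2104 -0.206   1.5343] [ 0.0052  0.0014  0.0091 -0.0008  0.0019 -0.0009  0.0016]
slot_start []
slot_corner [(array([394.5, 199.6]), array([ 0.6389, -0.1766,  0.034 ]), 0.85), (array([476. , 306.9]), array([ 0.7624, -0.0758,  0.034 ]), 0.55)]
slot_end [(array([394.5, 246.3]), array([ 0.6877, -0.173 ,  0.034 ]), 0.6)]
pin [(array([327.2, 195.9]), array([ 0.6336, -0.2424,  0.034 ]), 0.93), (array([305.2,  40.2]), array([ 0.4958, -0.2625,  0.034 ]), 0.59)]
[442.1, 17.0, 95.2, 75.3] 0.89
[[299, 0, 41, 49, 1399], [320, 190, 29, 33, 610], [551, 300, 9, 19, 136]]
```

View pics/w2.png

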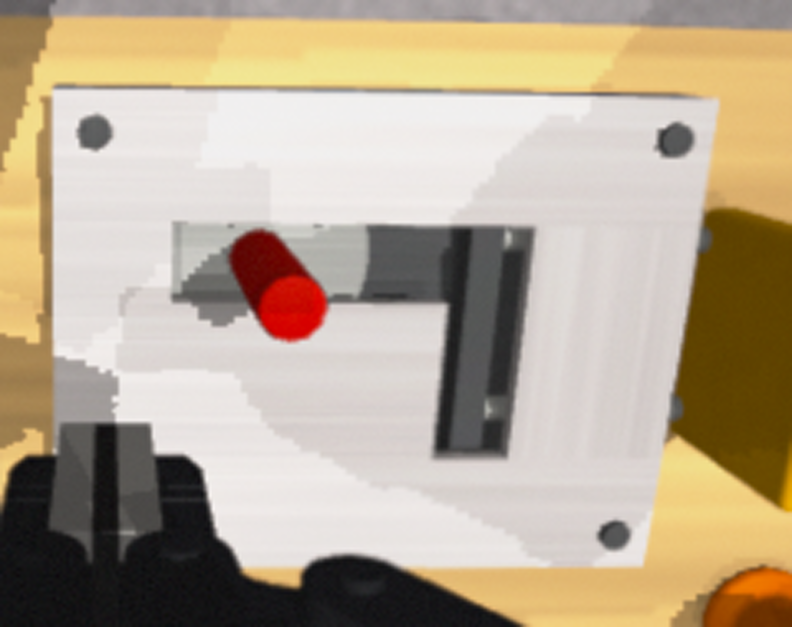

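The crop shows the pin top at (338,213), the slot's start wall at (302,199), its outer corner at (411,189) and its short end at (392,258). The arm was still settling before, so I refit with this picture's own pose.

```bash
python3 - <<'E'
from h import *
from scipy.optimize import least_squares
np.set_printoptions(precision=4,suppress=True)
p=r.grab_frame("wrist"); o=r.get_obs(); print(o["tcp_pos"],o["orientation"],p["eye"])
a=[(-130,50,34,52,87),(62,50,34,718,98),(62,-100,34,645,566),(-95,12,34,173,223),(12,12,34,535,228),(-95,-12,34,173,300),(-12,-12,34,448,303),(-12,-62,34,433,457),(12,-62,34,507,457)]
def w(s,X):
    X=np.array(X)/1000.; c,q=np.cos(s[2]),np.sin(s[2]); return np.array([s[0]+c*X[0]-q*X[1],s[1]+q*X[0]+c*X[1],X[2]])
f=lambda s:np.concatenate([proj(p,w(s,v[:3]))-np.array(v[3:])/3.3-[250,120] for v in a])
s=least_squares(f,[.64,-.17,1.54]).x
print("jig",s,f(s).reshape(-1,2).round(1).tolist())
X=at_z(p,(338.5,213.3),.073)[:2]-s[:2]; c,q=np.cos(s[2]),np.sin(s[2]); print("pin in jig",c*X[0]+q*X[1],-q*X[0]+c*X[1])
np.save("jig2.npy",s)
print("start TCP",w(s,(-95,0,44)))
E
```

```text
[ 0.6355 -0.2893  0.1814] [0.0452 3.1411 0.    ] [ 0.5695 -0.2868  0.3228]
jig [ 0.639  -0.1743  1.5339] [[-0.4, 0.0], [1.2, -0.4], [-0.1, 0.2], [-0.3, -0.4], [0.5, -0.8], [-0.9, 0.5], [0.0, 0.2], [-0.2, 0.6], [0.3, 0.6]]
pin in jig -0.06626462846028261 -0.0030000276775164186
start TCP [ 0.6355 -0.2692  0.044 ]
```

Emit:
{"op": "apply_moves", "data": {"rows": [[0,0,0.25,0,0,0],[0,0,0.45,0,0,0],[0,0,0.54,0,0,0],[0,0,0.54,0,0,0],[0,0,0.54,0,0,0]]}}

```text
clock: 4.88
tcp_pos: [0.6369, -0.2904, 0.0486]
orientation: [0.046, 3.138, -0.002]
contact_force: [0.6, -0.0, 0.3]
grip_width: 0.0001
gripper_force: 0.0
```

Emit:
{"op": "apply_moves", "data": {"rows": [[0,0.04,0,0,0,0],[0,0.08,0,0,0,0],[0,0.12,0,0,0,0],[0,0.16,0,0,0,0],[0,0.2,0,0,0,0]]}}

```text
clock: 5.5
tcp_pos: [0.6374, -0.2397, 0.0471]
orientation: [0.046, 3.14, -0.002]
contact_force: [-0.6, -2.7, 5.3]
grip_width: 0.0001
gripper_force: 3.4
```

Emit:
{"op": "apply_moves", "data": {"rows": [[0,0.03,0,0,0,0],[0,0.06,0,0,0,0],[0,0.09,0,0,0,0],[0,0.12,0,0,0,0],[0,0.12,0,0,0,0]]}}

```text
clock: 6.12
tcp_pos: [0.6383, -0.209, 0.0469]
orientation: [0.045, 3.14, -0.0]
contact_force: [-0.0, -1.2, 5.5]
grip_width: -0.0002
gripper_force: 2.4
```

Emit:
{"op": "apply_moves", "data": {"rows": [[0,0.025,0,0,0,0],[0,0.04,0,0,0,0],[0,0.045,0,0,0,0],[0,0.045,0,0,0,0]]}}

```text
clock: 6.62
tcp_pos: [0.6385, -0.1989, 0.0469]
orientation: [0.046, 3.14, -0.002]
contact_force: [0.6, -4.5, 5.6]
grip_width: -0.0
gripper_force: 3.5
```

```bash
python3 - <<'E'
from h import *
np.set_printoptions(precision=4,suppress=True)
p=r.grab_frame("wrist"); save(p,"w3.png",(250,120,300,225),2.6); o=r.get_obs(); print(o["tcp_pos"],o["contact_force"])
for n in ("wrist","scene"):
    p=r.grab_frame(n)
    if n=="scene": print("pad closed?",[ (np.array(q["point"]),q["conf"]) for q in r.landmark_of(p,"pad_top")][:2])
    hsv=cv2.cvtColor(np.ascontiguousarray(p["pixels"]),cv2.COLOR_RGB2HSV)
    red=cv2.inRange(hsv,(0,150,60),(8,255,255))|cv2.inRange(hsv,(172,150,60),(180,255,255))
    k,l,st,c=cv2.connectedComponentsWithStats(red); print(n,[s.tolist() for s in st[1:] if s[4]>30])
E
```

```text
[ 0.6385 -0.1989  0.0469] [ 0.5392 -2.7278  5.337 ]
wrist [[307, 236, 49, 62, 1874]]
pad closed? []
scene [[1, 54, 56, 30, 680], [333, 104, 69, 41, 995], [334, 225, 21, 23, 223], [179, 251, 11, 25, 195]]
```

View pics/w3.png

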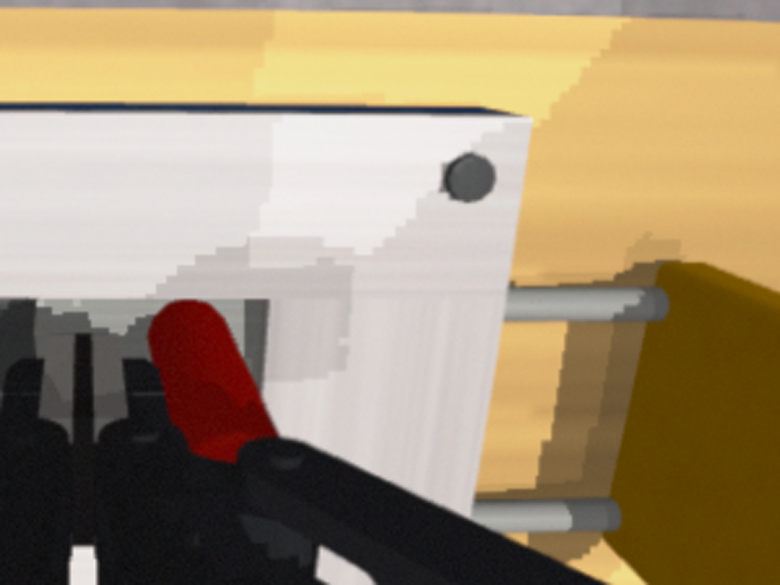

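The view shows the pin's base just left of the slot's end wall, with a gap of several mm at crop (228–268, 310), and the pad moved out on its rods. I push on until it meets the wall.

Emit:
{"op": "apply_moves", "data": {"rows": [[0,0.01,0,0,0,0],[0,0.016,0,0,0,0],[0,0.016,0,0,0,0]]}}

```text
clock: 7.2
tcp_pos: [0.6386, -0.195, 0.0469]
orientation: [0.047, 3.14, -0.002]
contact_force: [0.4, -3.1, 5.1]
grip_width: -0.0002
gripper_force: 3.6
```

Emit:
{"op": "apply_moves", "data": {"rows": [[0,0.008,0,0,0,0],[0,0.012,0,0,0,0],[0,0.012,0,0,0,0]]}}

```text
clock: 7.58
tcp_pos: [0.6386, -0.1922, 0.047]
orientation: [0.047, 3.14, -0.002]
contact_force: [0.2, -4.6, 5.6]
grip_width: 0.0002
gripper_force: 5.2
```

Emit:
{"op": "apply_moves", "data": {"rows": [[0,0.006,0,0,0,0],[0,0.008,0,0,0,0],[0,0.008,0,0,0,0]]}}

```text
clock: 7.95
tcp_pos: [0.6386, -0.1918, 0.0472]
orientation: [0.048, 3.139, -0.005]
contact_force: [0.7, -7.4, 6.2]
grip_width: -0.0
gripper_force: 6.6
```

```bash
python3 - <<'E'
from h import *
np.set_printoptions(precision=4,suppress=True)
p=r.grab_frame("wrist"); save(p,"w4.png",(250,160,300,225),2.6); o=r.get_obs(); print(o["tcp_pos"],o["contact_force"])
E
```

```text
[ 0.6386 -0.1917  0.0473] [ 0.1262 -6.1991  5.8317]
```

View pics/w4.png

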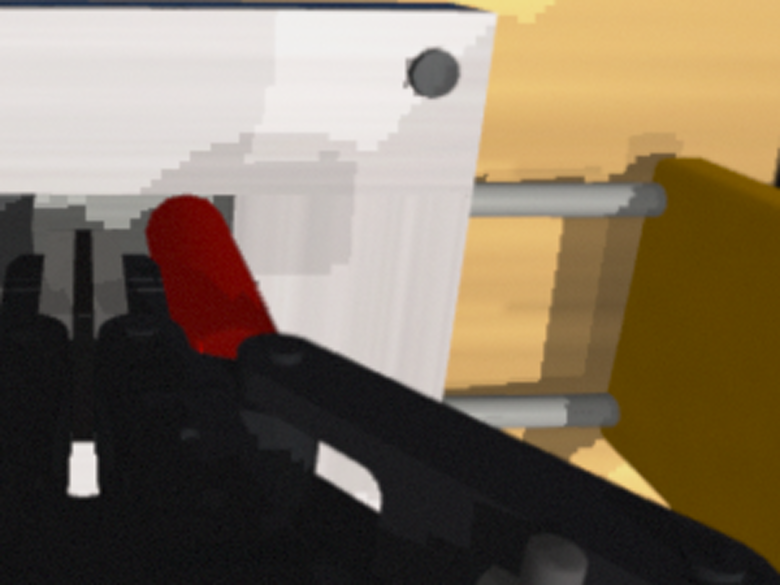

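The wrist view shows the pin at the corner's end wall, with the force rising and the TCP stalled at y = −0.192. The yellow pad is out near the shoe. I back off, lift and go round to the other side of the pin.

Emit:
{"op": "apply_moves", "data": {"rows": [[0,-0.03,0,0,0,0],[0,-0.06,0,0,0,0],[0,-0.06,-0.12,0,0,0],[0,-0.06,-0.24,0,0,0],[0,-0.06,-0.24,0,0,0]]}}

```text
clock: 8.62
tcp_pos: [0.6393, -0.2045, 0.1083]
orientation: [0.045, 3.138, -0.0]
contact_force: [0.0, 0.5, -0.8]
grip_width: -0.0001
gripper_force: 0.0
```

Emit:
{"op": "apply_moves", "data": {"rows": [[0.1,0.03,0,0,0,0],[0.16,0.08,0,0,0,0],[0.16,0.12,0,0,0,0],[0.16,0.12,0,0,0,0]]}}

```text
clock: 9.12
tcp_pos: [0.5994, -0.1716, 0.1057]
orientation: [-0.042, -3.141, -0.001]
contact_force: [0.8, -0.9, 0.4]
grip_width: -0.0004
gripper_force: 0.0
```

```bash
python3 - <<'E'
from h import *
np.set_printoptions(precision=4,suppress=True)
p=r.grab_frame("scene"); o=r.get_obs(); print(o["tcp_pos"])
p=r.grab_frame("wrist"); save(p,"w5.png",(200,120,360,270),2.2)
for t in("pin","slot_corner","pad_top"): print(t,[(np.array(q["point"]),at_z(p,q["point"],.078 if t[1]=="a" else .034),q["conf"]) for q in r.landmark_of(p,t)][:2])
hsv=cv2.cvtColor(np.ascontiguousarray(p["pixels"]),cv2.COLOR_RGB2HSV)
red=cv2.inRange(hsv,(0,150,60),(8,255,255))|cv2.inRange(hsv,(172,150,60),(180,255,255))
k,l,st,c=cv2.connectedComponentsWithStats(red); print([s.tolist() for s in st[1:] if s[4]>30])
E
```

```text
[ 0.5995 -0.1725  0.1059]
pin [(array([383.9,  85.4]), array([ 0.5068, -0.1023,  0.034 ]), 0.83), (array([163.5,  69.2]), array([ 0.4925, -0.2462,  0.034 ]), 0.56)]
slot_corner []
pad_top [(array([462.8, 331.5]), array([ 0.6643, -0.0543,  0.078 ]), 0.94)]
[[70, 9, 105, 76, 4457], [548, 379, 12, 29, 250]]
```

View pics/w5.png

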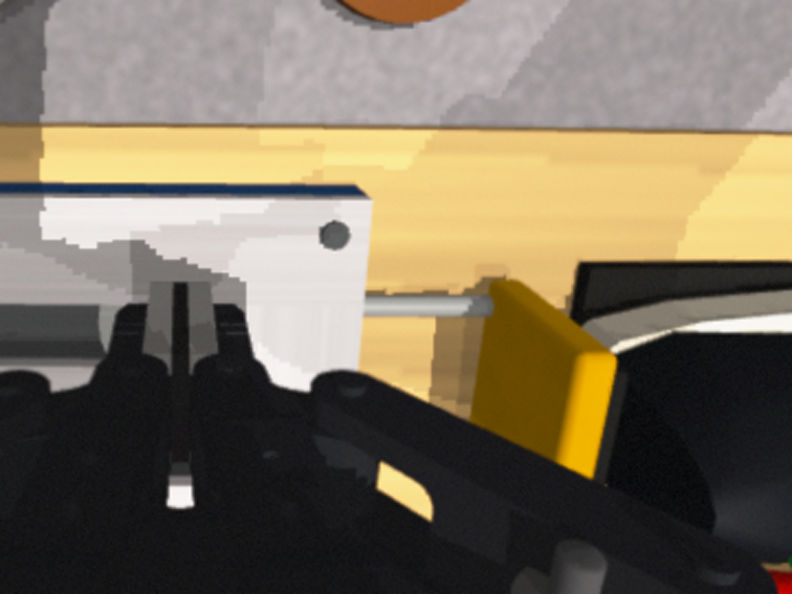

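The view shows the pad closed, right in front of the shoe at crop (600,400). The pin is hidden under the gripper. I descend on its +y side.

Emit:
{"op": "apply_moves", "data": {"rows": [[0,0,0.12,0,0,0],[0,0,0.23,0,0,0],[0,0,0.23,0,0,0],[0,0,0.23,0,0,0]]}}

```text
clock: 9.88
tcp_pos: [0.5994, -0.1737, 0.0497]
orientation: [0.046, 3.14, -0.001]
contact_force: [0.7, -0.8, 0.5]
grip_width: 0.0002
gripper_force: 0.0
```

Emit:
{"op": "apply_moves", "data": {"rows": [[-0.04,0,0,0,0,0],[-0.08,0,0,0,0,0],[-0.12,0,0,0,0,0],[-0.15,0,0,0,0,0],[-0.18,0,0,0,0,0]]}}

```text
clock: 10.5
tcp_pos: [0.6441, -0.1744, 0.0487]
orientation: [-0.046, -3.141, -0.0]
contact_force: [-1.2, -0.6, 1.9]
grip_width: 0.0002
gripper_force: 0.7
```

Contact has been made and the pin is sliding, so I continue to the end wall.

Emit:
{"op": "apply_moves", "data": {"rows": [[-0.03,0,0,0,0,0],[-0.06,0,0,0,0,0],[-0.085,0,0,0,0,0],[-0.1,0,0,0,0,0],[-0.1,0,0,0,0,0]]}}

```text
clock: 11.12
tcp_pos: [0.6693, -0.1751, 0.0488]
orientation: [0.045, 3.141, 0.0]
contact_force: [0.3, 0.0, 0.5]
grip_width: 0.0003
gripper_force: 0.0
```

Emit:
{"op": "apply_moves", "data": {"rows": [[-0.008,0,0,0,0,0],[-0.012,0,0,0,0,0],[-0.012,0,0,0,0,0]]}}

```text
clock: 11.5
tcp_pos: [0.6717, -0.1752, 0.0488]
orientation: [-0.046, -3.141, -0.0]
contact_force: [-1.0, -0.3, 0.6]
grip_width: -0.0002
gripper_force: 0.4
```

Emit:
{"op": "apply_moves", "data": {"rows": [[-0.008,0,0,0,0,0],[-0.014,0,0,0,0,0],[-0.014,0,0,0,0,0]]}}

```text
clock: 11.88
tcp_pos: [0.6731, -0.1753, 0.0482]
orientation: [-0.046, -3.137, -0.001]
contact_force: [-6.1, 1.6, 4.4]
grip_width: -0.0
gripper_force: 3.4
```

```bash
python3 - <<'E'
from h import *
np.set_printoptions(precision=4,suppress=True)
p=r.grab_frame("scene"); o=r.get_obs(); print(o["tcp_pos"],o["contact_force"]); save(p,"s6.png",(180,180,200,150),4)
s=np.load("jig2.npy")
def w(X):
    X=np.array(X)/1000.; c,q=np.cos(s[2]),np.sin(s[2]); return np.array([s[0]+c*X[0]-q*X[1],s[1]+q*X[0]+c*X[1],X[2]])
for X in((0,-46,73),(0,-53,73),(3,-53,73)): print(X,(proj(p,w(X))-[180,180])*4)
E
```

```text
[ 0.673  -0.1753  0.0482] [-7.5743  1.0316  3.1857]
(0, -46, 73) [344.9682 367.0949]
(0, -53, 73) [354.3065 372.0995]
(3, -53, 73) [356.9982 368.9211]
```

View pics/s6.png

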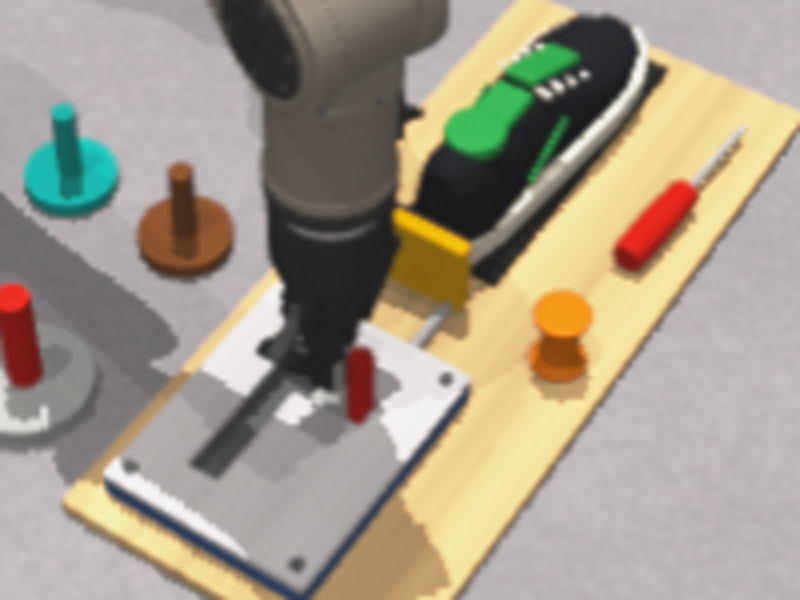

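The view shows the pin (crop (360,385)) at the short leg's blind end with no open slot beyond it, and the pad at the shoe. The force rose at the expected wall, so I back off and lift.

Emit:
{"op": "apply_moves", "data": {"rows": [[0.03,0,0,0,0,0],[0.08,0,0,0,0,0],[0.08,0,-0.1,0,0,0],[0.1,0,-0.3,0,0,0],[0.1,0,-0.48,0,0,0]]}}

```text
clock: 12.55
tcp_pos: [0.6496, -0.1749, 0.1703]
orientation: [0.046, 3.141, -0.0]
contact_force: [0.5, -0.5, -0.3]
grip_width: 0.0004
gripper_force: 0.0
```

Emit:
{"op": "apply_moves", "data": {"rows": [[0.1,-0.15,-0.05,0,0,0],[0.2,-0.32,-0.05,0,0,0],[0.2,-0.32,-0.05,0,0,0],[0.2,-0.32,-0.05,0,0,0],[0.2,-0.32,-0.05,0,0,0]]}}

```text
clock: 13.18
tcp_pos: [0.5987, -0.2514, 0.181]
orientation: [0.042, 3.141, 0.001]
contact_force: [1.3, 0.2, 0.0]
grip_width: -0.0001
gripper_force: 0.0
```

```bash
python3 - <<'E'
from h import *
np.set_printoptions(precision=4,suppress=True)
p=r.grab_frame("wrist"); o=r.get_obs(); print(o["tcp_pos"],o["contact_force"]); save(p,"w7.png",(230,120,330,247),2.4)
s=np.load("jig2.npy")
for t,z in(("pin",.034),("slot_end",.034),("pad_top",.078)):
    for q in r.landmark_of(p,t)[:3]:
        X=at_z(p,q["point"],z)[:2]-s[:2]; c,k=np.cos(s[2]),np.sin(s[2]); print(t,q["point"],q["conf"],c*X[0]+k*X[1],-k*X[0]+c*X[1])
hsv=cv2.cvtColor(np.ascontiguousarray(p["pixels"]),cv2.COLOR_RGB2HSV)
red=cv2.inRange(hsv,(0,150,60),(8,255,255))|cv2.inRange(hsv,(172,150,60),(180,255,255))
k,l,st,c=cv2.connectedComponentsWithStats(red); print([a.tolist() for a in st[1:] if a[4]>30])
E
```

```text
[ 0.5987 -0.2515  0.181 ] [0.4786 0.2446 0.4894]
pin [435.9, 97.1] 0.91 0.06029571112907926 0.13432479007267856
pin [270.2, 83.6] 0.85 -0.08917921487529586 0.14291087392895033
pin [355.4, 273.9] 0.64 -0.000710538805193228 -0.0403076151095799
slot_end [359.8, 278.5] 0.57 0.004325145518954011 -0.04557362835473376
pad_top [499.5, 274.4] 0.75 0.11945367840935336 -0.01913305130254583
pad_top [358.3, 235.7] 0.44 -0.012891727738707316 0.01722929890025177
[[254, 46, 33, 48, 1206], [351, 275, 22, 18, 219], [518, 328, 42, 23, 852]]
```

View pics/w7.png

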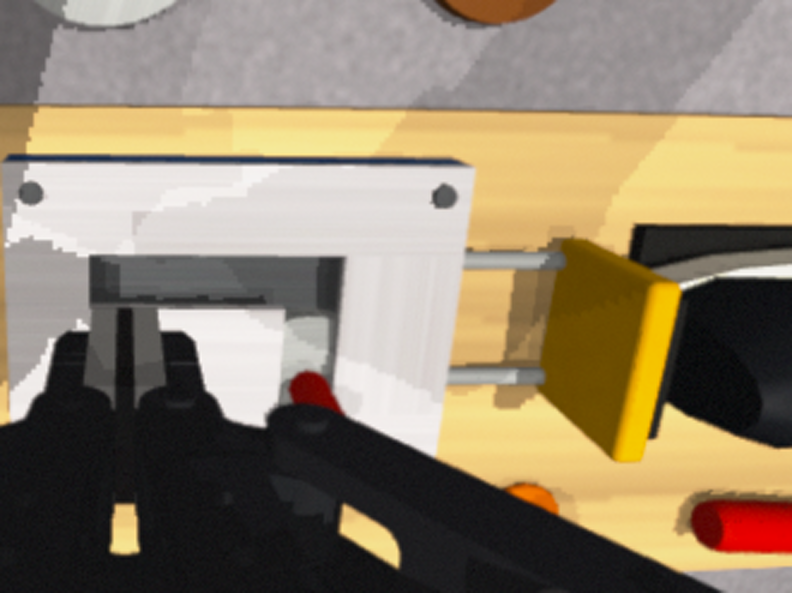

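The pin is in the short leg at crop (310,385), half hidden by a finger. The long leg is empty and the pad is at the shoe. I move the gripper aside and measure the pin top numerically.

Emit:
{"op": "apply_moves", "data": {"rows": [[0.1,-0.2,-0.1,0,0,0],[0.2,-0.4,-0.2,0,0,0],[0.2,-0.4,-0.2,0,0,0],[0.2,-0.4,-0.2,0,0,0],[0.2,-0.4,-0.2,0,0,0]]}}

```text
clock: 14.0
tcp_pos: [0.546, -0.3495, 0.2304]
orientation: [-0.041, -3.14, -0.002]
contact_force: [0.1, 0.6, -0.9]
grip_width: 0.0001
gripper_force: 0.0
```

```bash
python3 - <<'E'
from h import *
np.set_printoptions(precision=4,suppress=True)
s=np.load("jig2.npy")
for n in("wrist","top"):
    p=r.grab_frame(n)
    hsv=cv2.cvtColor(np.ascontiguousarray(p["pixels"]),cv2.COLOR_RGB2HSV)
    red=cv2.inRange(hsv,(0,150,60),(8,255,255))|cv2.inRange(hsv,(172,150,60),(180,255,255))
    k,l,st,cc=cv2.connectedComponentsWithStats(red); print(n,[a.tolist() for a in st[1:] if a[4]>20])
    for X in ((3,-53,73),(3,-53,34)):
        X=np.array(X)/1000.; c,q=np.cos(s[2]),np.sin(s[2]); print("expect",proj(p,[s[0]+c*X[0]-q*X[1],s[1]+q*X[0]+c*X[1],X[2]]))
    for t,z in(("pin",.012),("slot_end",.034)):
        for g in r.landmark_of(p,t)[:5]:
            Y=at_z(p,g["point"],z)[:2]-s[:2]; print(t,g["point"],g["conf"],c*Y[0]+q*Y[1],-q*Y[0]+c*Y[1])
print(r.get_obs()["contact_force"],r.get_obs()["tcp_pos"])
E
```

```text
wrist [[353, 124, 45, 26, 920], [416, 293, 37, 37, 541], [549, 335, 11, 18, 144]]
expect [438.7028 319.1497]
expect [423.7958 300.982 ]
pin [315.5, 37.7] 0.89 -0.1432775401816825 0.2493300300052516
pin [492.9, 149.5] 0.72 0.07210567716963283 0.13484873368452627
pin [418.8, 292.2] 0.67 0.006097432112680816 -0.05308291865101437
pin [500.8, 56.9] 0.63 0.06451606571439074 0.23681442786464538
pin [354.1, 133.8] 0.61 -0.09552816937583464 0.1491965846734867
slot_end [423.4, 297.9] 0.79 0.001843702278987727 -0.048598424662735625
top [[241, 144, 25, 10, 176], [97, 152, 22, 34, 450], [105, 192, 6, 14, 34], [94, 214, 14, 11, 92], [354, 235, 8, 7, 44]]
expect [330.2464 173.9904]
expect [328.9299 177.0673]
pin [303.4, 237.0] 0.93 0.07354761936394406 0.1427546334711166
pin [299.6, 266.6] 0.91 0.08040450133239233 0.23749302654533405
pin [330.2, 179.3] 0.58 -0.0035511835252390375 -0.05157420800408346
pin [108.3, 231.7] 0.3 0.7007543591014029 0.16722080564706338
slot_end [329.5, 182.5] 0.67 0.00041513318762556356 -0.035181052865785246
[ 0.2641 -0.089   0.219 ] [ 0.5453 -0.3511  0.231 ]
```

```bash
python3 -c "
from bench import r
print(r.hand_in())"
```

```text
the job is handed in; nothing more can be done
None
```

The job is handed in: I pushed the red pin to the slot's corner, which closed the heel pad up to the shoe, then fully home in the short leg. The last camera check put the pin about 52–53 mm down the leg; `hand_in` returned no verdict.

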